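# Slide the scrap tray home under the chopping station's drop catch

## Robot

A 6-joint arm with a two-finger parallel gripper is mounted at the origin on a cart in front of the work surface, level with it; the furniture and walls round the work are solid. World frame = base frame: x ahead of the robot, y to its left, z up, the work surface at z = 0. Lengths are in m, angles in rad, forces in N, time in s.
With the tool pointing down it reaches from about 0.225 to 0.875 m from the base axis. Payload 3.4 kg.
Tool frame: the origin (TCP) lies at the very end of the fingers, on their centre line; the grasp point (between the pads) lies 19 mm behind it; z points along the fingers, y is the line along which they close (so a half turn about z gives the same grasp; the last joint's range is limited). The gripper opens to 85 mm and grips with 20 to 120 N. Pads are 22 mm wide; open, the fingers measure 114 mm over their backs; the gripper's body (76 mm by 85 mm) begins 54 mm behind the grasp point. The pads swing forward as they close: fully open they stand 13 mm farther back than shut.
Start: joints at [1.116, 0.276, 1.505, -0, 1.361, -0.121], TCP at [0.188, 0.543, 0.231] pointing down, gripper open.
Joint ranges: [-2.89, 2.89], [-0.75, 2.08], [0.22, 2.7], [-1.18, 4.32], [0.11, 2.71], [-2.7, 2.7]. Speed limits (rad/s): [2.57, 2.57, 3.14, 3.14, 3.14, 3.14].

## Interface

Orientations are given as a unit quaternion [w, x, y, z].
In Python, from rig import get_state, optics, sign_off gives the robot as it stands.
- The arm moves only by the tool send_rows, never from a script. Its argument "increments" is a list of rows, each an object with "gripper": the gripper's target within -1 to 1 (shut at 1, half-way at 0, fully open at -1); "linear": the shift along the world's x, y, z in m, a list of three; "delta_rot": the turn, a rotation vector about the world's x, y, z in rad, a list of three. In form: [{"gripper": gripper, "linear": [dx, dy, dz], "delta_rot": [rx, ry, rz]}, ...]. A call has 1 to 8 rows; each row is the pose to reach, as a shift and turn from the pose commanded when the call began; what a row does not reach only later rows make up. A row lasts 1/10 s, in which the tool goes at most 50 mm and 8.59 degrees, less where a joint would pass 70% of its speed; a pose out of reach is approached as far as the arm can. A call with a gripper value outside its range is refused whole. The fingers move at their own pace and stop on an object; "newtons" is the grip in N (left out, the last holds). Time passes only in rows, so rows that repeat a pose let the fingers close. It gives the time, the measured TCP pose, the force, the opening and the grip force at its end, in the units of the state.
- get_state(): the state, without advancing time (a new reading comes with each control period).
- optics.get_image(name): name is "side" or "top"; returns a dict with "pixels" (480x640x3 uint8, blue, green, red), "K" (3x3 intrinsics, pixels), "rvec" (rotation vector, rad) and "tvec" (3), from world to camera coordinates, as OpenCV has them. Camera axes: x right, y down, z forward; pixel columns grow to the right and rows downward; lengths in m; the calibration is good to about 2 mm. A picture is of the moment at which its call begins. There is no depth.
- sign_off(): hands the job in; it is judged then, once.
The state is a dict: "clock": time; "qpos": joint angles; "qd": joint speeds; "effort": joint torques, N m; "position": TCP position; "ee_rot": TCP orientation; "contact_force": force on the tool from outside, world axes, zero at the start; "moment": the same for the moment, N m; "width": finger opening in m; "gripper_force": force on a finger pad.
Only numpy, scipy, OpenCV 4.12 (cv2) and the standard library are available. Lean on these libraries where they do the work, as an engineer would, in place of code of your own. Each camera call takes 0.05 s, during which the arm holds its last target. There are 200 camera calls.

## Task

Put the scrap tray back under the chopping block: slide it in handle outwards so that its own far rim lifts the steel drop catch across the mouth, and push it fully home until you feel it bear on the back stop (some 5 to 10 N, never over 15), so that the catch falls behind it. Then tug it back against the catch just as firmly for a moment to prove that it holds, and let go. Do not touch the catch with the hand, do not force anything, and leave what lies on the block and stands around as it is.

Things in the scene. Friction and masses are not known exactly. Their poses are not given: they have to be found in the camera images.
- tray: loose aluminium scrap tray, open at the top, empty, 0.2 to 0.42 kg; 115 (x) x 144 (y) mm over the rims, 40 high; its rolled rim is a round bead 8 mm thick along the top. Origin at the centre of its underside, z up. The black handle stands out on its -x side; its +x side goes into the bay first
- tray_handle (a point): grip point in the tray's black handle, 126.5 mm from the tray's origin along -x, 32 mm up. The handle is an upright lug 14 mm thick (y), 36 long (x), from 9 to 49 mm high, at the end of a steel neck 18 mm wide and 19 mm high at its top. Take it from above, fingers closing along the tray's y; tray at rest flat on the worktop, it may be dragged or carried
- station: chopping station, stands fast: striped wooden block 190 (x) x 220 (y) x 24 mm on two cheeks, top 84 mm up, underside 60. Origin on the worktop, z up; block from x = -85 to 105 mm. The bay under it runs along x, open at the -x end, the worktop is its floor. Cheeks' inner faces at y = +-75 mm (3 mm free on either side of the tray), their rounded front ends at x = -82 mm
- bay_latched (a point): on the worktop in the bay (station's x = -34.5 mm, y = 0): the tray's origin lies here, axes parallel to the station's, when it is drawn back against the fallen catch. The catch falls when the origin is about 1.5 mm farther in. The rubber-faced back stop under the block is clamped firm where its last user set it, and is met 5 to 19 mm farther in than here: it must be felt
- catch (a joint): angle (rad) of the gravity catch, a polished bent steel bail of 0.22 kg across the mouth, pivoted on the cheeks 26 mm up at x = -30 mm in the station's frame. 0: down on its rest; grows as it is lifted, to 0.5; falls by its own weight. About 0.2 while it rides on the tray's rims; lifting it takes a push of up to 10 N at the hand, drag included. When down it locks against a pull from inside
- catch_edge (a point): middle of the catch's inner holding face at its lower edge. Catch down: in the station's frame at x = -92 mm, 31 mm up (its bottom is 28 mm up, above the handle neck); the sloping lead-in face in front of it rises outwards at 30 degrees to x = -126 mm, 48 mm up
- lemon: yellow lemon lying on the block, 78x55x56 mm, bystander; origin at its underside
- garlic: garlic bulb on the block, 60x57x58 mm, bystander; origin at its underside
- peeler: dark green peeler lying on the block near its front, 170x25x18 mm, bystander; origin at its underside
- spice: spice jar with green cap, 60 mm round, 145 high, on the worktop to the left, bystander; origin at its underside

How it is judged:
On the way, in this order (a step that is already met when the one before it is completed fails the run):
1. the tray's own rim has lifted the catch (value of joint catch above 0.12 rad and contact force between tray and catch above 0.2 N and x of tray in the frame of station below -0.04 m), for 0.1 s.
2. the tray, straight between the cheeks, is pressed on the back stop with 4 N or more, the catch fallen behind it (value of joint catch below 0.03 rad and contact force between tray and station above 4 N and x of tray in the frame of station above -0.031 m and y of tray in the frame of station between -0.0025 and 0.0025 m), for 0.2 s.
3. the tray is tugged back against the fallen catch with 4 N or more (value of joint catch below 0.03 rad and contact force between tray and catch above 4 N and x of tray in the frame of station below -0.032 m), for 0.3 s.
At the end, for the whole second after the job is handed in: The tray stands flat on the worktop in the bay between back stop and catch (its origin 13 to 38 mm in front of the station's origin, within 6 mm sideways and 0.08 rad), handle outwards, at rest and let go, and the catch is down behind it (below 0.03 rad) (value of joint catch below 0.03 rad and x of tray in the frame of station between -0.038 and -0.013 m and y of tray in the frame of station between -0.006 and 0.006 m and angle between the x axis of tray and the x axis of station, either way round below 0.08 rad and angle between tray's own z axis and vertical below 0.05 rad and height (world z) of tray below 0.004 m and linear speed of tray below 0.01 m/s); the robot touches nothing.
It fails at once if the tray is forced against the station, its back stop or its catch with more than 15 N (contact force between tray and station above 15 N).
It fails at once if the hand or arm touches the catch (contact force between any of the fingers, the arm and catch above 0.5 N).
It fails at once if a bystander is moved by more than 20 mm (distance of any of lemon, garlic, peeler, spice from where it was at the start of the episode above 0.02 m).
It also fails if it takes over 72 s, if anything falls off the work surface, if the arm or the gripper's body presses on something with over 40 N, if the wrist force passes 120 N, or if a joint passes its speed limit or range.

## Working session

There is one attempt and no reset: what is moved stays moved. The work goes in short steps, Python scripts to look and compute and a tool call to move; the robot and the scene stay as the last step left them, time stands still between calls to the robot, and variables do not carry over. Pictures are saved under pics/ and viewed, at most 10 in all, crops included, and the job is handed in when it is done.

Besides the shell and the picture viewer there is one more tool, called as name([rows], argument=value, ...), one row to a line, values as JSON. send_rows: Moves the arm, as the interface text tells. Its arguments: {"type":"object","properties":{"increments":{"type":"array"},"newtons":{"type":"number"}},"required":["increments"]}

```bash
mkdir -p pics; cat > h.py <<'E'
import numpy as np, cv2
from rig import get_state, optics, sign_off
def grab(n,f=None):
    d=optics.get_image(n)
    if f: cv2.imwrite('pics/'+f,d['pixels'])
    return d
def ray(d,uv,z):
    K=np.array(d['K'],float);R=cv2.Rodrigues(np.array(d['rvec'],float))[0];t=np.array(d['tvec'],float).ravel()
    uv=np.atleast_2d(np.array(uv,float));C=-R.T@t
    D=(np.linalg.inv(K)@np.c_[uv,np.ones(len(uv))].T).T@R
    return C+D*((z-C[2])/D[:,2])[:,None]
def proj(d,P):
    return cv2.projectPoints(np.atleast_2d(np.array(P,float)),np.array(d['rvec'],float),np.array(d['tvec'],float),np.array(d['K'],float),None)[0][:,0]
E
python3 - <<'E'
from h import *
for n in('side','top'):
    d=grab(n,n+'0.png'); R=cv2.Rodrigues(np.array(d['rvec'],float))[0]; print(n,-R.T@np.array(d['tvec']).ravel(), R[2])
print(get_state())
E
```

```text
side [0.0524387  1.48964603 0.66702257] [ 0.34864899 -0.85138357 -0.39190547]
top [0.37756679 0.19135749 1.03287348] [ 0.19867918 -0.02816518 -0.97965979]
{'clock': 0.1, 'qpos': array([ 1.11595758e+00,  2.76565011e-01,  1.50601108e+00, -7.38346183e-06,
        1.36073457e+00, -1.21003518e-01]), 'qd': array([ 0.00030907, -0.00244981, -0.00157112, -0.00052171, -0.0020175 ,
       -0.00096823]), 'effort': array([ 2.04186981e-03, -4.17699087e+01, -2.46405905e+01, -1.54636496e-04,
        5.81580010e-03, -7.96626125e-06]), 'position': array([0.1882057 , 0.54281601, 0.23050545]), 'ee_rot': array([-2.40461356e-04,  1.66142772e-01,  9.86101334e-01, -8.24670236e-04]), 'contact_force': array([0.29492577, 0.64931593, 0.41709484]), 'moment': array([ 0.01918356, -0.00514856, -0.0030041 ]), 'gripper_force': 0.0, 'width': 0.08538917548019774}
```

View pics/top0.png

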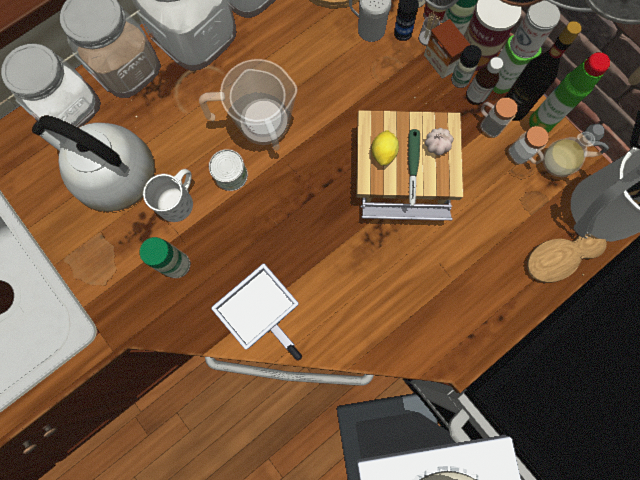

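View pics/side0.png

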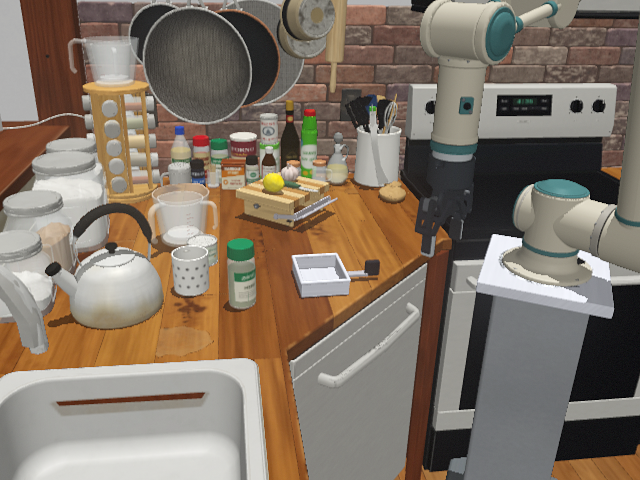

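The top view shows the tray (corners about (264,265), (298,303), (250,348), (212,307)) with its black handle at (294,352). The block spans (359,111) to (463,196), with the catch bail at (405,212) on its front. The side view agrees, and the tray is clear of the spice jar.

```bash
python3 - <<'E'
from h import *
d=grab('top'); s=grab('side'); im=d['pixels']; hsv=cv2.cvtColor(im,cv2.COLOR_BGR2HSV)
print('tcp px',proj(d,[get_state()['position']]),proj(s,[get_state()['position']]),proj(d,[[.3,0,0],[.4,0,0],[.3,.1,0]]))
# tray: low saturation + near
m=np.zeros(im.shape[:2],np.uint8); roi=(slice(255,358),slice(200,310))
m[roi]=((hsv[...,1]<60)&(hsv[...,2]>60))[roi]*255
m=cv2.morphologyEx(m,cv2.MORPH_OPEN,np.ones((7,7)))
c=max(cv2.findContours(m,cv2.RETR_EXTERNAL,cv2.CHAIN_APPROX_NONE)[0],key=cv2.contourArea)
W=ray(d,c[:,0],.037)[:,:2]
r=cv2.minAreaRect((W*1000).astype(np.float32));print('tray rect mm',r); print(cv2.boxPoints(r))
hm=np.zeros_like(m); hm[335:365,280:310]=(hsv[...,2]<70)[335:365,280:310]*255
c=max(cv2.findContours(hm,cv2.RETR_EXTERNAL,cv2.CHAIN_APPROX_NONE)[0],key=cv2.contourArea)
r=cv2.minAreaRect((ray(d,c[:,0],.049)[:,:2]*1000).astype(np.float32));print('handle z49',r)
# block: wood light
m=np.zeros(im.shape[:2],np.uint8); roi=(slice(100,205),slice(345,475))
g=hsv[roi]; 
m[roi]=((g[...,2]>165)&(g[...,1]>60))*255
m=cv2.morphologyEx(m,cv2.MORPH_CLOSE,np.ones((25,25)));m=cv2.morphologyEx(m,cv2.MORPH_OPEN,np.ones((9,9)))
c=max(cv2.findContours(m,cv2.RETR_EXTERNAL,cv2.CHAIN_APPROX_NONE)[0],key=cv2.contourArea)
r=cv2.minAreaRect((ray(d,c[:,0],.084)[:,:2]*1000).astype(np.float32));print('block',r,cv2.boxPoints(r).tolist())
b=proj(d,np.c_[cv2.boxPoints(r)/1000,np.full(4,.084)])
v=im.copy(); cv2.polylines(v,[np.int32(b)],True,(0,0,255),1)
a=cv2.resize(v[95:235,340:480],None,fx=4,fy=4,interpolation=cv2.INTER_NEAREST)
b2=cv2.resize(s['pixels'][165:240,225:345],(800,500),interpolation=cv2.INTER_CUBIC)
cv2.imwrite('pics/b1.png',a);cv2.imwrite('pics/s1.png',b2)
E
```

```text
tcp px [[118.33104097 510.30883831]] [[439.23292799 253.73612345]] [[420.16042822 373.23145377]
 [410.96683092 325.58729216]
 [373.1449664  380.91215273]]
tray rect mm ((469.3624267578125, 306.5998840332031), (167.24102783203125, 145.31231689453125), 32.292991638183594)
[[359.85925 323.34396]
 [437.4922  200.50748]
 [578.8656  289.8558 ]
 [501.23267 412.6923 ]]
handle z49 ((384.0582580566406, 251.73683166503906), (34.024513244628906, 14.003433227539062), 35.61936569213867)
block ((743.9280395507812, -61.68281555175781), (245.27589416503906, 205.5621795654297), 79.29581451416016) [[620.1568603515625, -163.09637451171875], [822.14208984375, -201.27716064453125], [867.69921875, 39.730743408203125], [665.7139892578125, 77.91152954101562]]
```

View pics/b1.png

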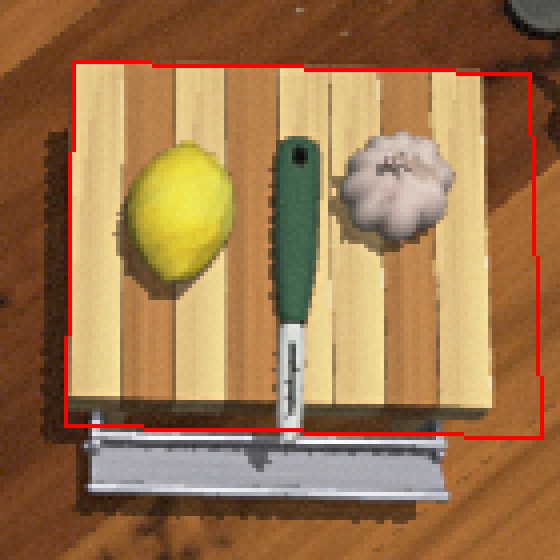

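View pics/s1.png

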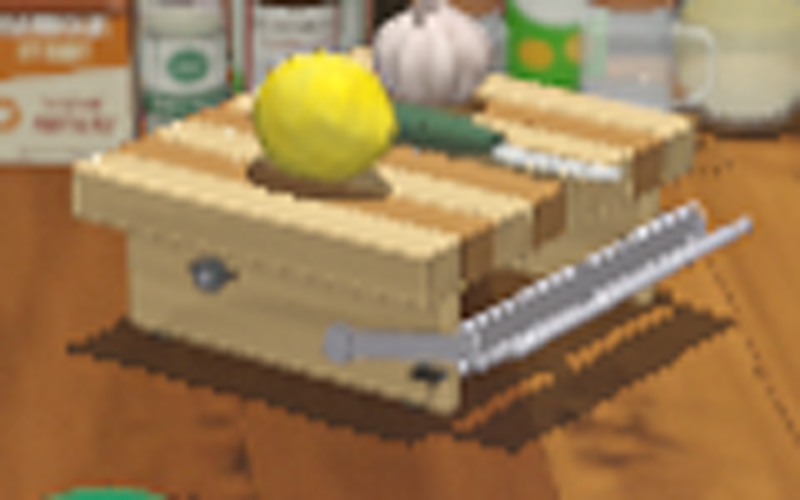

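The crop shows the block's top corners at about px (357.8,110.3), (460,112.3), (462.3,196.3) and (356.5,193.8), so the mask's rectangle was wrong on the right. The peeler blade overhangs the front edge near (412,204). The side crop shows the catch down and the mouth free. I'll refine the edges with line fits.

```bash
cat >> h.py <<'E'
def edge(g,a,b,w=4,sign=0):
    """sub-pixel line through strongest gradient near segment a-b; returns (p,dir)"""
    a,b=np.array(a,float),np.array(b,float);t=(b-a)/np.linalg.norm(b-a);n=np.array([-t[1],t[0]])
    s=np.arange(-w,w+.01,.25);P=[]
    for f in np.linspace(.08,.92,40):
        q=a+(b-a)*f+s[:,None]*n
        v=cv2.remap(g,q[:,0].astype(np.float32)[None],q[:,1].astype(np.float32)[None],cv2.INTER_LINEAR)[0].astype(float)
        gr=np.abs(np.gradient(cv2.GaussianBlur(v[None],(0,0),2)[0])); P.append(q[gr.argmax()])
    l=cv2.fitLine(np.float32(P),cv2.DIST_HUBER,0,.01,.001).ravel()
    return l[2:],l[:2]
def cross(l,m):
    k=np.linalg.solve(np.c_[l[1],-m[1]],m[0]-l[0]);return l[0]+k[0]*l[1]
def quad(g,C,w=4):
    L=[edge(g,C[i],C[(i+1)%4],w) for i in range(4)]
    return np.array([cross(L[i-1],L[i]) for i in range(4)])
E
python3 - <<'E'
from h import *
d=grab('top'); im=d['pixels']; g=cv2.cvtColor(im,cv2.COLOR_BGR2HSV)[...,1].astype(np.float32); gray=cv2.cvtColor(im,cv2.COLOR_BGR2GRAY).astype(np.float32)
bq=quad(gray,[(357.75,110.25),(460,112.25),(462.25,196.3),(356.5,193.8)],3)
print('block px',bq.round(1).tolist()); B=ray(d,bq,.084)[:,:2]*1000
print('sides',[np.linalg.norm(B[i]-B[i-1]).round(1) for i in range(4)],B.round(1).tolist())
fwd=(B[0]+B[1]-B[2]-B[3])/2; lat=(B[0]+B[3]-B[1]-B[2])/2
y1=np.arctan2(fwd[1],fwd[0]); y2=np.arctan2(-lat[0],lat[1]); print('station yaw',y1,y2)
y=(y1+y2)/2; u=np.array([np.cos(y),np.sin(y)]);v=np.array([-u[1],u[0]]); S=B.mean(0)-10*u; print('station',S,y)
Pl=ray(d,[[412,204.5]],.09)[0,:2]*1000-S; print('peeler tip st',Pl@u,Pl@v)
for n,uv,z in (('bailtop',[[340+95/4,95+430/4],[340+442/4,95+438/4]],.05),('lip',[[340+88/4,95+490/4],[340+448/4,95+497/4]],.048)):
    q=ray(d,np.array(uv)-.5,z)[:,:2]*1000-S; print(n,(q@u).round(1),(q@v).round(1))
tq=quad(g,[(264.5,264.5),(298.5,304),(250,348.5),(211.5,307)],4); print('tray px',tq.round(1).tolist())
T=ray(d,tq,.037)[:,:2]*1000; print('sides',[np.linalg.norm(T[i]-T[i-1]).round(1) for i in range(4)],'c',T.mean(0))
# handle side is edge 1-2 ; +x toward edge 3-0
fx=(T[3]+T[0]-T[1]-T[2])/2; ly=(T[2]+T[3]-T[0]-T[1])/2
print('tray yaw',np.arctan2(fx[1],fx[0]),np.arctan2(-ly[0],ly[1]))
for k in (126.5,131.5): print(T.mean(0)-k*fx/np.linalg.norm(fx))
E
```

```text
block px [[357.6000061035156, 109.9000015258789], [459.8999938964844, 112.5], [462.79998779296875, 196.3000030517578], [357.1000061035156, 193.8000030517578]]
sides [np.float64(189.4), np.float64(220.0), np.float64(188.6), np.float64(218.9)] [[868.2, 40.5], [827.4, -175.6], [642.0, -141.5], [681.7, 73.7]]
station yaw -0.179181075539454 -0.18437257517283176
station [744.98405879 -48.9031804 ] -0.18177682535614287
peeler tip st -106.80377075911262 -3.2363634083430024
bailtop [-91.1 -91.1] [ 93.7 -91.8]
lip [-124.  -123.1] [ 97.  -94.7]
tray px [[263.3999938964844, 261.6000061035156], [299.5, 303.6000061035156], [246.39999389648438, 349.8999938964844], [209.0, 307.70001220703125]]
sides [np.float64(147.3), np.float64(117.6), np.float64(143.0), np.float64(117.6)] c [490.90664841 319.65121841]
tray yaw 0.5781503223363595 0.5647730349587301
[384.96607532 250.52202795]
[380.77870089 247.78964888]
```

send_rows([
  {"gripper": -1, "linear": [0.196, -0.292, -0.05], "delta_rot": [0, 0, 0.906]},
  {"gripper": -1, "linear": [0.196, -0.292, -0.05], "delta_rot": [0, 0, 0.906]},
  {"gripper": -1, "linear": [0.196, -0.292, -0.05], "delta_rot": [0, 0, 0.906]},
  {"gripper": -1, "linear": [0.196, -0.292, -0.05], "delta_rot": [0, 0, 0.906]},
  {"gripper": -1, "linear": [0.196, -0.292, -0.05], "delta_rot": [0, 0, 0.906]},
  {"gripper": -1, "linear": [0.196, -0.292, -0.05], "delta_rot": [0, 0, 0.906]},
  {"gripper": -1, "linear": [0.196, -0.292, -0.05], "delta_rot": [0, 0, 0.906]},
  {"gripper": -1, "linear": [0.196, -0.292, -0.05], "delta_rot": [0, 0, 0.906]},
])

```text
clock: 1.05
position: [0.3854, 0.2488, 0.181]
ee_rot: [0.0, -0.282, 0.959, -0.0]
contact_force: [0.1, -0.1, -0.4]
width: 0.0851
gripper_force: 0.0
```

send_rows([
  {"gripper": -1, "linear": [0, 0, -0.03], "delta_rot": [0.142, -0.22, 0]},
  {"gripper": -1, "linear": [0, 0, -0.06], "delta_rot": [0.142, -0.22, 0]},
  {"gripper": -1, "linear": [0, 0, -0.09], "delta_rot": [0.142, -0.22, 0]},
  {"gripper": -1, "linear": [0, 0, -0.11], "delta_rot": [0.142, -0.22, 0]},
  {"gripper": -1, "linear": [0, 0, -0.13], "delta_rot": [0.142, -0.22, 0]},
  {"gripper": -1, "linear": [0, 0, -0.15], "delta_rot": [0.142, -0.22, 0]},
  {"gripper": -1, "linear": [0, 0, -0.165], "delta_rot": [0.142, -0.22, 0]},
  {"gripper": -1, "linear": [0, 0, -0.165], "delta_rot": [0.142, -0.22, 0]},
])

```text
clock: 1.85
position: [0.3828, 0.2506, 0.0146]
ee_rot: [0.123, -0.28, 0.951, 0.037]
contact_force: [0.2, -0.7, -0.1]
width: 0.086
gripper_force: 0.0
```

```bash
python3 - <<'E'
from h import *
d=grab('top');s=grab('side')
a=cv2.resize(d['pixels'][250:390,210:350],(400,400));b=cv2.resize(s['pixels'][200:310,280:420],(400,314))
v=np.zeros((400,800,3),np.uint8);v[:,:400]=a;v[:314,400:]=b;cv2.imwrite('pics/g1.png',v);print(get_state()['position'],get_state()['contact_force'])
E
```

```text
[0.38454944 0.25133937 0.01642759] [-0.03210296 -0.24169686  0.47599256]
```

View pics/g1.png

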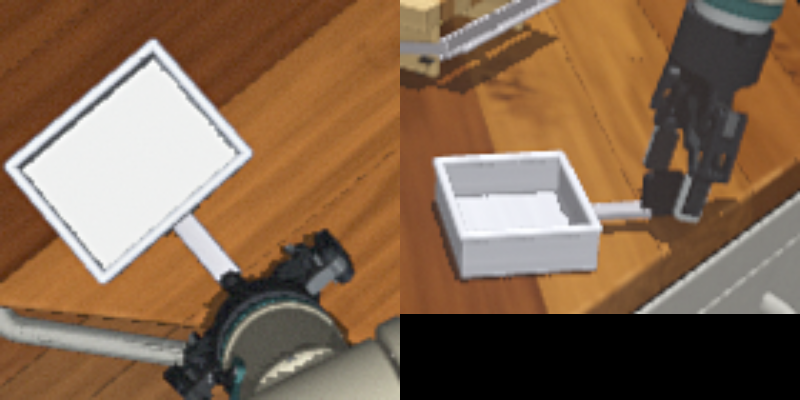

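The picture shows the handle between the open fingers, with the hand leaning away from the tray. Next I close the gripper.

send_rows([
  {"gripper": 1, "linear": [0, 0, 0], "delta_rot": [0, 0, 0]},
  {"gripper": 1, "linear": [0, 0, 0], "delta_rot": [0, 0, 0]},
  {"gripper": 1, "linear": [0, 0, 0], "delta_rot": [0, 0, 0]},
  {"gripper": 1, "linear": [0, 0, 0], "delta_rot": [0, 0, 0]},
  {"gripper": 1, "linear": [0, 0, 0], "delta_rot": [0, 0, 0]},
  {"gripper": 1, "linear": [0, 0, 0], "delta_rot": [0, 0, 0]},
  {"gripper": 1, "linear": [0, 0, 0], "delta_rot": [0, 0, 0]},
  {"gripper": 1, "linear": [0, 0, 0], "delta_rot": [0, 0, 0]},
], newtons=50)

```text
clock: 2.75
position: [0.3844, 0.2513, 0.0165]
ee_rot: [0.125, -0.28, 0.951, 0.037]
contact_force: [-2.0, -1.2, 5.7]
width: 0.0131
gripper_force: 52.9
```

```bash
cat >> h.py <<'E'
S=np.array([745.,-48.9]);YS=-.182
def tray(d,guess):
    g=cv2.cvtColor(d['pixels'],cv2.COLOR_BGR2HSV)[...,1].astype(np.float32)
    x,y,a=guess;u=np.array([np.cos(a),np.sin(a)]);v=np.array([-u[1],u[0]])
    C=[np.array([x,y])+sx*57.5*u+sy*72*v for sx,sy in((1,1),(1,-1),(-1,-1),(-1,1))]
    q=quad(g,proj(d,[[*c/1000,.037] if 0 else [c[0]/1000,c[1]/1000,.037] for c in C]),4)
    T=ray(d,q,.037)[:,:2]*1000;f=T[0]+T[1]-T[2]-T[3];l=T[0]+T[3]-T[1]-T[2]
    return T.mean(0),np.arctan2(f[1],f[0]),np.arctan2(-l[0],l[1]),[np.linalg.norm(T[i]-T[i-1]).round(1) for i in range(4)]
def instation(p):
    u=np.array([np.cos(YS),np.sin(YS)]);v=np.array([-u[1],u[0]]);p=np.asarray(p)-S;return p@u,p@v
E
python3 - <<'E'
from h import *
d=grab('top');print(tray(d,(490.9,319.7,.573)));s=get_state();print(s['position'],s['width'],s['gripper_force'],s['contact_force'])
E
```

```text
(array([490.74238696, 319.89000496]), np.float64(0.571380032325116), np.float64(0.567560106978514), [np.float64(117.7), np.float64(146.9), np.float64(117.6), np.float64(145.0)])
[0.38445109 0.25130284 0.01651209] 0.013236117772420217 52.92909622192383 [-2.36933321 -1.70167986  4.87537121]
```

send_rows([
  {"gripper": 1, "linear": [0.001, -0.008, 0.001], "delta_rot": [0, 0, -0.02]},
  {"gripper": 1, "linear": [0.003, -0.022, 0.001], "delta_rot": [0, 0, -0.07]},
  {"gripper": 1, "linear": [0.006, -0.04, 0.001], "delta_rot": [0, 0, -0.125]},
  {"gripper": 1, "linear": [0.008, -0.058, 0.001], "delta_rot": [0, 0, -0.18]},
  {"gripper": 1, "linear": [0.011, -0.076, 0.001], "delta_rot": [0, 0, -0.24]},
  {"gripper": 1, "linear": [0.013, -0.094, 0.001], "delta_rot": [0, 0, -0.295]},
  {"gripper": 1, "linear": [0.016, -0.112, 0.001], "delta_rot": [0, 0, -0.35]},
  {"gripper": 1, "linear": [0.018, -0.122, 0.001], "delta_rot": [0, 0, -0.38]},
])

```text
clock: 3.6
position: [0.4019, 0.1281, 0.0169]
ee_rot: [0.129, -0.094, 0.987, 0.012]
contact_force: [0.2, 1.6, -0.6]
width: 0.0135
gripper_force: 52.0
```

```bash
python3 - <<'E'
from h import *
d=grab('top');p=get_state();print(p['position'],p['contact_force'],p['moment'],p['width']);print(tray(d,(521,154,.19)))
E
```

```text
[0.40223404 0.12770067 0.0170019 ] [-0.34386683 -0.15986754 -2.1456652 ] [-0.22228055  0.1595422  -0.27764906] 0.0135800442898127
(array([525.81847858, 152.9265116 ]), np.float64(0.19287231655387452), np.float64(0.1886571401812471), [np.float64(117.7), np.float64(146.9), np.float64(116.9), np.float64(146.1)])
```

send_rows([
  {"gripper": 1, "linear": [0.001, -0.008, 0], "delta_rot": [0, 0, -0.02]},
  {"gripper": 1, "linear": [0.003, -0.022, 0], "delta_rot": [0, 0, -0.07]},
  {"gripper": 1, "linear": [0.006, -0.04, 0], "delta_rot": [0, 0, -0.125]},
  {"gripper": 1, "linear": [0.008, -0.058, 0], "delta_rot": [0, 0, -0.18]},
  {"gripper": 1, "linear": [0.011, -0.076, 0], "delta_rot": [0, 0, -0.24]},
  {"gripper": 1, "linear": [0.014, -0.096, 0], "delta_rot": [0, 0, -0.3]},
  {"gripper": 1, "linear": [0.016, -0.112, 0], "delta_rot": [0, 0, -0.35]},
  {"gripper": 1, "linear": [0.017, -0.117, 0], "delta_rot": [0, 0, -0.372]},
])

```text
clock: 4.45
position: [0.4193, 0.0115, 0.0171]
ee_rot: [0.13, 0.09, 0.987, -0.012]
contact_force: [0.3, 0.6, -1.4]
width: 0.0132
gripper_force: 51.9
```

```bash
cat > look.py <<'E'
from h import *
import sys
p=get_state();R=lambda k:np.round(p[k],4 if k=='position' else 2)
print('t',p['clock'],R('position'),R('contact_force'),R('moment'),'tcp_st',np.round(instation(p['position'][:2]*1000),2))
if len(sys.argv)>1:
    d=grab('top');x=float(sys.argv[1]);u=np.array([np.cos(YS),np.sin(YS)])
    r=tray(d,(*(S+x*u),YS));print('tray_st',np.round(instation(r[0]),2),'yaw err',r[1]-YS,r[2]-YS,r[3])
    G=cv2.cvtColor(d['pixels'],cv2.COLOR_BGR2GRAY).astype(np.float32)
    bq=quad(G,[(357.6,109.9),(459.9,112.5),(462.8,196.3),(357.1,193.8)],3);B=ray(d,bq,.084)[:,:2]*1000;print('block ctr',B.mean(0)-10*u)
E
python3 look.py -205; python3 - <<'E'
from h import *
d=grab('top')['pixels'];cv2.imwrite('pics/m1.png',cv2.resize(d[100:340,320:500],None,fx=3,fy=2.5,interpolation=cv2.INTER_CUBIC))
E
```

```text
t 4.45 [0.4193 0.0115 0.0171] [ 0.32  0.61 -1.38] [0.23 0.34 0.22] tcp_st [-331.28    0.42]
tray_st [-205.82    0.97] yaw err 0.003206509168035221 -0.0025937845515006663 [np.float64(119.2), np.float64(146.0), np.float64(118.0), np.float64(146.6)]
block ctr [745.09618063 -48.89541026]
```

View pics/m1.png

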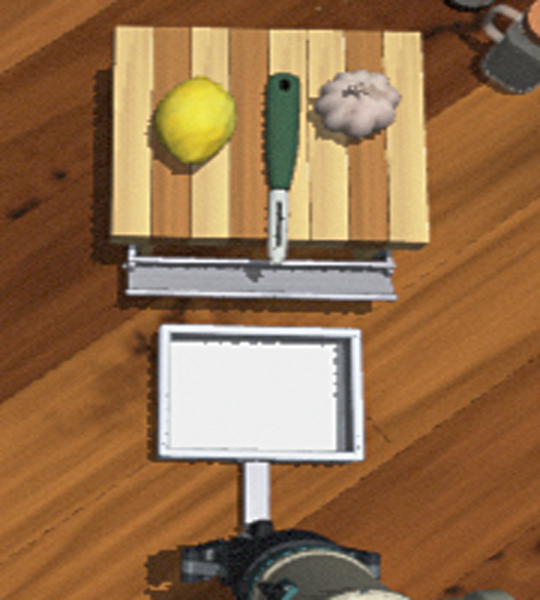

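The picture shows the tray straight in front of the mouth (rim from (160,328) to (360,458) in the crop), the catch down, and the bystanders undisturbed. The tray is aligned to about 1 mm, so I advance.

send_rows([
  {"gripper": 1, "linear": [0.0049, -0.001, 0], "delta_rot": [0, 0, 0]},
  {"gripper": 1, "linear": [0.0098, -0.0019, 0], "delta_rot": [0, 0, 0]},
  {"gripper": 1, "linear": [0.0147, -0.0029, 0], "delta_rot": [0, 0, 0]},
  {"gripper": 1, "linear": [0.0196, -0.0039, 0], "delta_rot": [0, 0, 0]},
  {"gripper": 1, "linear": [0.0245, -0.0048, 0], "delta_rot": [0, 0, 0]},
  {"gripper": 1, "linear": [0.0294, -0.0058, 0], "delta_rot": [0, 0, 0]},
])

```text
clock: 5.15
position: [0.4492, 0.0067, 0.0172]
ee_rot: [0.13, 0.089, 0.987, -0.011]
contact_force: [-0.1, -0.0, -2.2]
width: 0.0133
gripper_force: 52.0
```

```bash
python3 look.py -176
```

```text
t 5.15 [0.4492 0.0067 0.0172] [-0.08 -0.01 -2.2 ] [0.11 0.46 0.04] tcp_st [-300.96    1.13]
tray_st [-179.09    1.6 ] yaw err 0.0003122086928229184 0.0016882850694116824 [np.float64(114.7), np.float64(146.2), np.float64(114.4), np.float64(146.1)]
block ctr [745.04221817 -48.79497677]
```

send_rows([
  {"gripper": 1, "linear": [0.0039, -0.0014, 0], "delta_rot": [0, 0, 0]},
  {"gripper": 1, "linear": [0.0078, -0.0021, 0], "delta_rot": [0, 0, 0]},
  {"gripper": 1, "linear": [0.0117, -0.0028, 0], "delta_rot": [0, 0, 0]},
])

```text
clock: 5.5
position: [0.4557, 0.0044, 0.0163]
ee_rot: [0.125, 0.089, 0.988, -0.011]
contact_force: [-18.1, 3.9, 19.3]
width: 0.0133
gripper_force: 55.5
```

send_rows([
  {"gripper": 1, "linear": [0.003, -0.0006, 0], "delta_rot": [0, 0, 0]},
  {"gripper": 1, "linear": [0.006, -0.0011, 0], "delta_rot": [0, 0, 0]},
])

```text
clock: 5.7
position: [0.4602, 0.0036, 0.0164]
ee_rot: [0.125, 0.089, 0.988, -0.011]
contact_force: [-18.6, 3.4, 21.0]
width: 0.0136
gripper_force: 55.9
```

send_rows([
  {"gripper": 1, "linear": [0.003, -0.0006, 0], "delta_rot": [0, 0, 0]},
  {"gripper": 1, "linear": [0.006, -0.0011, 0], "delta_rot": [0, 0, 0]},
])

```text
clock: 5.9
position: [0.4661, 0.0025, 0.0164]
ee_rot: [0.125, 0.089, 0.988, -0.011]
contact_force: [-19.2, 3.9, 19.1]
width: 0.0133
gripper_force: 55.7
```

```bash
python3 look.py
```

```text
t 5.9 [0.4661 0.0025 0.0164] [-19.16   3.94  19.14] [ 0.21  1.4  -0.16] tcp_st [-2.8363e+02  6.0000e-02]
```

send_rows([
  {"gripper": 1, "linear": [0, 0, 0.0005], "delta_rot": [0, 0, 0]},
  {"gripper": 1, "linear": [0, 0, 0.001], "delta_rot": [0, 0, 0]},
])

```text
clock: 6.1
position: [0.4696, 0.0019, 0.0175]
ee_rot: [0.127, 0.089, 0.988, -0.011]
contact_force: [-3.5, 1.0, -2.7]
width: 0.0134
gripper_force: 52.1
```

```bash
python3 look.py; python3 - <<'E'
from h import *
d=grab('top')['pixels'];s=grab('side')['pixels']
v=np.zeros((480,800,3),np.uint8);v[:480,:360]=cv2.resize(d[140:300,350:470],(360,480));v[:412,360:]=cv2.resize(s[165:275,235:352],(440,412));cv2.imwrite('pics/m2.png',v)
E
```

```text
t 6.1 [0.4696 0.0019 0.0175] [-3.52  0.97 -2.68] [ 0.23  1.1  -0.06] tcp_st [-2.8006e+02  1.1000e-01]
```

View pics/m2.png

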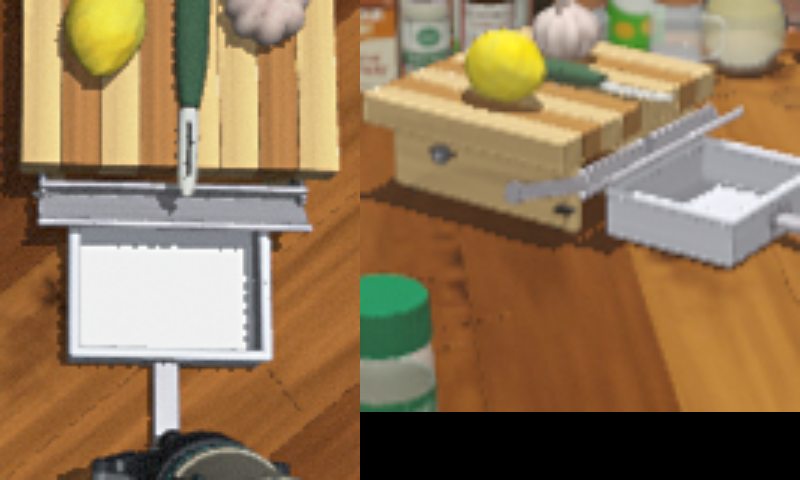

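The catch is lifted by the rim and rides on it, and the tray is straight. Raising the hand 1 mm removed the drag caused by pressing the tray down. I continue in short steps.

send_rows([
  {"gripper": 1, "linear": [0.003, -0.0006, 0], "delta_rot": [0, 0, 0]},
  {"gripper": 1, "linear": [0.006, -0.0011, 0], "delta_rot": [0, 0, 0]},
])

```text
clock: 6.4
position: [0.4787, 0.0003, 0.018]
ee_rot: [0.13, 0.089, 0.987, -0.012]
contact_force: [-1.4, 0.2, -4.0]
width: 0.0133
gripper_force: 51.7
```

```bash
python3 look.py
```

```text
t 6.4 [4.787e-01 3.000e-04 1.800e-02] [-1.4   0.22 -4.03] [0.13 0.92 0.06] tcp_st [-2.7081e+02  1.9000e-01]
```

send_rows([
  {"gripper": 1, "linear": [0.003, -0.0006, -0.0004], "delta_rot": [0, 0, 0]},
  {"gripper": 1, "linear": [0.006, -0.0011, -0.0004], "delta_rot": [0, 0, 0]},
  {"gripper": 1, "linear": [0.009, -0.0017, -0.0004], "delta_rot": [0, 0, 0]},
])

```text
clock: 6.7
position: [0.4882, -0.0014, 0.0179]
ee_rot: [0.13, 0.089, 0.987, -0.012]
contact_force: [-2.2, 0.3, -4.2]
width: 0.0135
gripper_force: 51.7
```

```bash
python3 look.py
```

```text
t 6.7 [ 0.4882 -0.0014  0.0179] [-2.22  0.31 -4.23] [0.22 1.   0.02] tcp_st [-2.6115e+02  1.9000e-01]
```

send_rows([
  {"gripper": 1, "linear": [0.003, -0.0006, -0.0004], "delta_rot": [0, 0, 0]},
  {"gripper": 1, "linear": [0.006, -0.0011, -0.0006], "delta_rot": [0, 0, 0]},
  {"gripper": 1, "linear": [0.009, -0.0017, -0.0006], "delta_rot": [0, 0, 0]},
  {"gripper": 1, "linear": [0.012, -0.0022, -0.0006], "delta_rot": [0, 0, 0]},
])

```text
clock: 7.1
position: [0.4999, -0.0036, 0.0174]
ee_rot: [0.13, 0.089, 0.987, -0.012]
contact_force: [-2.9, 0.7, -2.5]
width: 0.0135
gripper_force: 51.9
```

```bash
python3 look.py
```

```text
t 7.1 [ 0.4999 -0.0036  0.0174] [-2.86  0.73 -2.49] [0.19 0.93 0.09] tcp_st [-2.4928e+02  2.1000e-01]
```

send_rows([
  {"gripper": 1, "linear": [0.0039, -0.0007, 0], "delta_rot": [0, 0, 0]},
  {"gripper": 1, "linear": [0.0079, -0.0014, 0], "delta_rot": [0, 0, 0]},
  {"gripper": 1, "linear": [0.0118, -0.0022, 0], "delta_rot": [0, 0, 0]},
  {"gripper": 1, "linear": [0.0157, -0.0029, 0], "delta_rot": [0, 0, 0]},
  {"gripper": 1, "linear": [0.0197, -0.0036, 0], "delta_rot": [0, 0, 0]},
])

```text
clock: 7.6
position: [0.5196, -0.0072, 0.0173]
ee_rot: [0.13, 0.089, 0.987, -0.012]
contact_force: [-2.3, -0.1, -3.4]
width: 0.0131
gripper_force: 51.9
```

```bash
python3 look.py
```

```text
t 7.6 [ 0.5196 -0.0072  0.0173] [-2.28 -0.1  -3.35] [0.12 0.82 0.04] tcp_st [-229.23    0.23]
```

send_rows([
  {"gripper": 1, "linear": [0.0039, -0.0007, 0], "delta_rot": [0, 0, 0]},
  {"gripper": 1, "linear": [0.0079, -0.0014, 0], "delta_rot": [0, 0, 0]},
  {"gripper": 1, "linear": [0.0118, -0.0022, 0], "delta_rot": [0, 0, 0]},
  {"gripper": 1, "linear": [0.0157, -0.0029, 0], "delta_rot": [0, 0, 0]},
  {"gripper": 1, "linear": [0.0197, -0.0036, 0], "delta_rot": [0, 0, 0]},
  {"gripper": 1, "linear": [0.0236, -0.0043, 0], "delta_rot": [0, 0, 0]},
  {"gripper": 1, "linear": [0.0275, -0.0051, 0], "delta_rot": [0, 0, 0]},
])

```text
clock: 8.3
position: [0.547, -0.0122, 0.0173]
ee_rot: [0.13, 0.089, 0.987, -0.012]
contact_force: [-2.7, -0.1, -3.5]
width: 0.0131
gripper_force: 51.9
```

```bash
python3 look.py
```

```text
t 8.3 [ 0.547  -0.0122  0.0173] [-2.69 -0.12 -3.49] [0.16 0.78 0.04] tcp_st [-201.32    0.23]
```

send_rows([
  {"gripper": 1, "linear": [0.0039, -0.0007, 0], "delta_rot": [0, 0, 0]},
  {"gripper": 1, "linear": [0.0079, -0.0014, 0], "delta_rot": [0, 0, 0]},
  {"gripper": 1, "linear": [0.0118, -0.0022, 0], "delta_rot": [0, 0, 0]},
  {"gripper": 1, "linear": [0.0157, -0.0029, 0], "delta_rot": [0, 0, 0]},
  {"gripper": 1, "linear": [0.0197, -0.0036, 0], "delta_rot": [0, 0, 0]},
  {"gripper": 1, "linear": [0.0236, -0.0043, 0], "delta_rot": [0, 0, 0]},
  {"gripper": 1, "linear": [0.0275, -0.0051, 0], "delta_rot": [0, 0, 0]},
])

```text
clock: 9.0
position: [0.5745, -0.0174, 0.0173]
ee_rot: [0.13, 0.089, 0.987, -0.012]
contact_force: [-2.3, 0.5, -2.5]
width: 0.0134
gripper_force: 51.9
```

```bash
python3 look.py; python3 - <<'E'
from h import *
d=grab('top')['pixels'];s=grab('side')['pixels']
v=np.zeros((480,800,3),np.uint8);v[:480,:360]=cv2.resize(d[140:300,350:470],(360,480));v[:412,360:]=cv2.resize(s[165:275,235:352],(440,412));cv2.imwrite('pics/m3.png',v)
E
```

```text
t 9.0 [ 0.5745 -0.0174  0.0173] [-2.27  0.53 -2.49] [ 0.12  0.73 -0.02] tcp_st [-1.7338e+02  1.5000e-01]
```

View pics/m3.png

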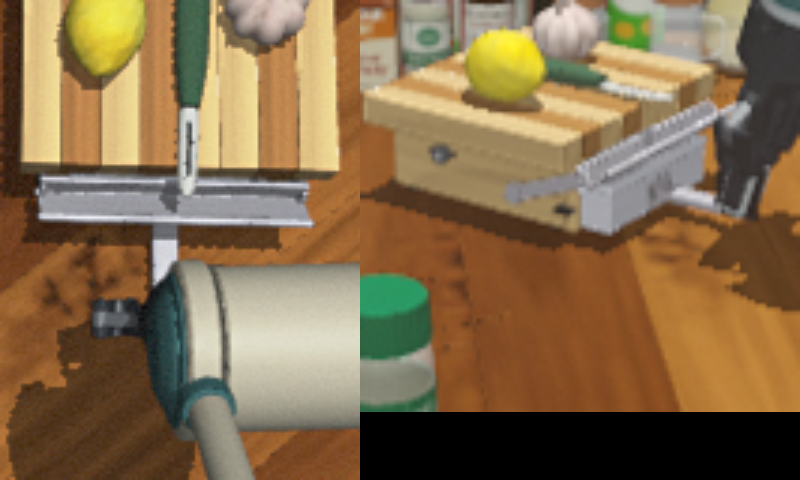

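The catch rides on the back rim, the hand is about 20 mm clear of the catch and peeler, and the tray is almost in. The last stretch goes in small steps.

send_rows([
  {"gripper": 1, "linear": [0.003, -0.0005, 0], "delta_rot": [0, 0, 0]},
  {"gripper": 1, "linear": [0.0059, -0.0011, 0], "delta_rot": [0, 0, 0]},
  {"gripper": 1, "linear": [0.0088, -0.0016, 0], "delta_rot": [0, 0, 0]},
  {"gripper": 1, "linear": [0.0108, -0.002, 0], "delta_rot": [0, 0, 0]},
  {"gripper": 1, "linear": [0.0123, -0.0022, 0], "delta_rot": [0, 0, 0]},
])

```text
clock: 9.6
position: [0.5874, -0.0197, 0.0175]
ee_rot: [0.131, 0.089, 0.987, -0.012]
contact_force: [0.8, -0.7, -4.3]
width: 0.0128
gripper_force: 51.5
```

send_rows([
  {"gripper": 1, "linear": [0.0005, -0.0001, 0], "delta_rot": [0, 0, 0]},
  {"gripper": 1, "linear": [0.001, -0.0002, 0], "delta_rot": [0, 0, 0]},
  {"gripper": 1, "linear": [0.0015, -0.0003, 0], "delta_rot": [0, 0, 0]},
])

```text
clock: 9.9
position: [0.5883, -0.0198, 0.0175]
ee_rot: [0.13, 0.089, 0.987, -0.012]
contact_force: [1.0, 0.6, -3.0]
width: 0.0136
gripper_force: 51.8
```

```bash
python3 look.py
```

```text
t 9.9 [ 0.5883 -0.0198  0.0175] [ 0.96  0.6  -2.97] [ 0.1   0.58 -0.02] tcp_st [-159.36    0.23]
```

The x force dropped from -2.3 to about +0.9, so the catch has fallen. Next I feel for the stop.

send_rows([
  {"gripper": 1, "linear": [0.0006, -0.0001, 0], "delta_rot": [0, 0, 0]},
  {"gripper": 1, "linear": [0.0012, -0.0002, 0], "delta_rot": [0, 0, 0]},
  {"gripper": 1, "linear": [0.0018, -0.0003, 0], "delta_rot": [0, 0, 0]},
])

```text
clock: 10.2
position: [0.5899, -0.0201, 0.0175]
ee_rot: [0.13, 0.089, 0.987, -0.012]
contact_force: [-0.8, 0.1, -3.7]
width: 0.0131
gripper_force: 51.8
```

send_rows([
  {"gripper": 1, "linear": [0.0006, -0.0001, 0], "delta_rot": [0, 0, 0]},
  {"gripper": 1, "linear": [0.0012, -0.0002, 0], "delta_rot": [0, 0, 0]},
  {"gripper": 1, "linear": [0.0018, -0.0003, 0], "delta_rot": [0, 0, 0]},
])

```text
clock: 10.5
position: [0.5917, -0.0204, 0.0174]
ee_rot: [0.13, 0.089, 0.987, -0.012]
contact_force: [0.7, -0.1, -1.7]
width: 0.0135
gripper_force: 51.9
```

send_rows([
  {"gripper": 1, "linear": [0.0006, -0.0001, 0], "delta_rot": [0, 0, 0]},
  {"gripper": 1, "linear": [0.0012, -0.0002, 0], "delta_rot": [0, 0, 0]},
  {"gripper": 1, "linear": [0.0018, -0.0003, 0], "delta_rot": [0, 0, 0]},
])

```text
clock: 10.8
position: [0.5935, -0.0207, 0.0174]
ee_rot: [0.13, 0.089, 0.987, -0.012]
contact_force: [-0.6, -0.2, -1.6]
width: 0.0133
gripper_force: 51.9
```

send_rows([
  {"gripper": 1, "linear": [0.0006, -0.0001, 0], "delta_rot": [0, 0, 0]},
  {"gripper": 1, "linear": [0.0012, -0.0002, 0], "delta_rot": [0, 0, 0]},
  {"gripper": 1, "linear": [0.0018, -0.0003, 0], "delta_rot": [0, 0, 0]},
])

```text
clock: 11.1
position: [0.5953, -0.021, 0.0173]
ee_rot: [0.13, 0.089, 0.987, -0.012]
contact_force: [0.2, 0.1, -3.0]
width: 0.013
gripper_force: 51.9
```

send_rows([
  {"gripper": 1, "linear": [0.0006, -0.0001, 0], "delta_rot": [0, 0, 0]},
  {"gripper": 1, "linear": [0.0012, -0.0002, 0], "delta_rot": [0, 0, 0]},
  {"gripper": 1, "linear": [0.0018, -0.0003, 0], "delta_rot": [0, 0, 0]},
])

```text
clock: 11.4
position: [0.5971, -0.0213, 0.0173]
ee_rot: [0.13, 0.089, 0.987, -0.012]
contact_force: [-0.5, -0.6, -1.5]
width: 0.0135
gripper_force: 51.9
```

send_rows([
  {"gripper": 1, "linear": [0.0006, -0.0001, 0], "delta_rot": [0, 0, 0]},
  {"gripper": 1, "linear": [0.0012, -0.0002, 0], "delta_rot": [0, 0, 0]},
  {"gripper": 1, "linear": [0.0018, -0.0003, 0], "delta_rot": [0, 0, 0]},
])

```text
clock: 11.7
position: [0.5974, -0.0213, 0.017]
ee_rot: [0.129, 0.089, 0.988, -0.011]
contact_force: [-6.1, 1.2, 2.3]
width: 0.0135
gripper_force: 52.7
```

Contact with the stop. I press slightly more and hold.

send_rows([
  {"gripper": 1, "linear": [0.0003, -0.0001, 0.0001], "delta_rot": [0, 0, 0]},
  {"gripper": 1, "linear": [0.0003, -0.0001, 0.0001], "delta_rot": [0, 0, 0]},
  {"gripper": 1, "linear": [0.0003, -0.0001, 0.0001], "delta_rot": [0, 0, 0]},
  {"gripper": 1, "linear": [0.0003, -0.0001, 0.0001], "delta_rot": [0, 0, 0]},
])

```text
clock: 12.1
position: [0.5974, -0.0213, 0.017]
ee_rot: [0.129, 0.089, 0.988, -0.011]
contact_force: [-4.9, 0.6, 0.2]
width: 0.0133
gripper_force: 52.6
```

```bash
python3 look.py
```

```text
t 12.1 [ 0.5974 -0.0213  0.017 ] [-4.92  0.6   0.2 ] [ 0.18  0.83 -0.05] tcp_st [-150.14    0.44]
```

send_rows([
  {"gripper": 1, "linear": [0.0003, -0.0001, 0.0001], "delta_rot": [0, 0, 0]},
  {"gripper": 1, "linear": [0.0006, -0.0001, 0.0001], "delta_rot": [0, 0, 0]},
  {"gripper": 1, "linear": [0.0006, -0.0001, 0.0001], "delta_rot": [0, 0, 0]},
  {"gripper": 1, "linear": [0.0006, -0.0001, 0.0001], "delta_rot": [0, 0, 0]},
  {"gripper": 1, "linear": [0.0006, -0.0001, 0.0001], "delta_rot": [0, 0, 0]},
])

```text
clock: 12.6
position: [0.5974, -0.0213, 0.017]
ee_rot: [0.128, 0.089, 0.988, -0.011]
contact_force: [-6.8, 1.9, 1.1]
width: 0.0132
gripper_force: 52.8
```

```bash
python3 look.py
```

```text
t 12.6 [ 0.5974 -0.0213  0.017 ] [-6.78  1.93  1.12] [ 0.15  0.85 -0.01] tcp_st [-150.11    0.43]
```

send_rows([
  {"gripper": 1, "linear": [0.0004, -0.0001, 0.0001], "delta_rot": [0, 0, 0]},
  {"gripper": 1, "linear": [0.0004, -0.0001, 0.0001], "delta_rot": [0, 0, 0]},
  {"gripper": 1, "linear": [0.0004, -0.0001, 0.0001], "delta_rot": [0, 0, 0]},
  {"gripper": 1, "linear": [0.0004, -0.0001, 0.0001], "delta_rot": [0, 0, 0]},
])

```text
clock: 13.0
position: [0.5974, -0.0213, 0.017]
ee_rot: [0.128, 0.089, 0.988, -0.011]
contact_force: [-7.6, 1.4, 2.9]
width: 0.0133
gripper_force: 52.9
```

```bash
python3 look.py; python3 - <<'E'
from h import *
d=grab('top')['pixels'];s=grab('side')['pixels']
v=np.zeros((480,800,3),np.uint8);v[:480,:360]=cv2.resize(d[140:300,350:470],(360,480));v[:412,360:]=cv2.resize(s[165:275,235:352],(440,412));cv2.imwrite('pics/m4.png',v)
E
```

```text
t 13.0 [ 0.5974 -0.0213  0.017 ] [-7.63  1.42  2.9 ] [ 0.19  0.85 -0.07] tcp_st [-150.15    0.43]
```

View pics/m4.png

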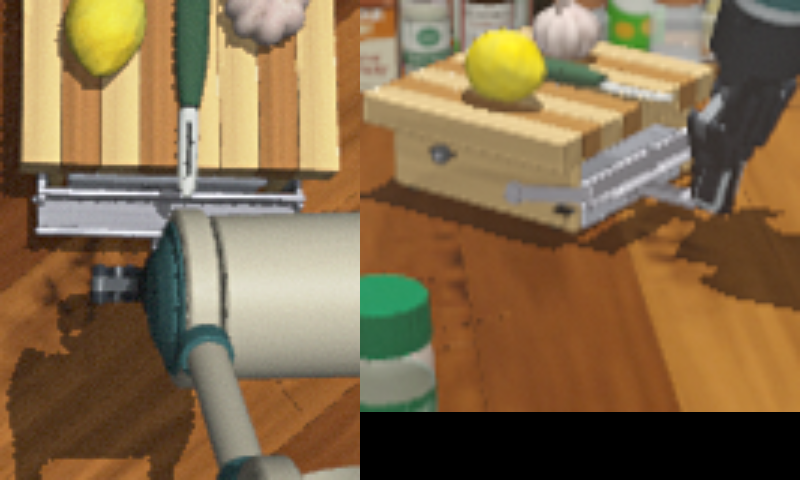

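The catch is down behind the tray and the tray bears on the stop at about 7.7 N. The tug back comes next.

send_rows([
  {"gripper": 1, "linear": [-0.002, 0.0004, 0], "delta_rot": [0, 0, 0]},
  {"gripper": 1, "linear": [-0.004, 0.0007, 0], "delta_rot": [0, 0, 0]},
  {"gripper": 1, "linear": [-0.006, 0.0011, 0], "delta_rot": [0, 0, 0]},
  {"gripper": 1, "linear": [-0.008, 0.0015, 0], "delta_rot": [0, 0, 0]},
  {"gripper": 1, "linear": [-0.009, 0.0017, 0], "delta_rot": [0, 0, 0]},
])

```text
clock: 13.6
position: [0.5911, -0.0203, 0.0176]
ee_rot: [0.13, 0.089, 0.987, -0.012]
contact_force: [-0.5, 1.3, -3.2]
width: 0.0131
gripper_force: 51.8
```

send_rows([
  {"gripper": 1, "linear": [-0.0006, 0.0001, 0], "delta_rot": [0, 0, 0]},
  {"gripper": 1, "linear": [-0.0012, 0.0002, 0], "delta_rot": [0, 0, 0]},
])

```text
clock: 13.8
position: [0.59, -0.02, 0.0177]
ee_rot: [0.13, 0.089, 0.987, -0.012]
contact_force: [-0.1, 0.4, -2.7]
width: 0.0134
gripper_force: 51.8
```

send_rows([
  {"gripper": 1, "linear": [-0.0006, 0.0001, 0], "delta_rot": [0, 0, 0]},
  {"gripper": 1, "linear": [-0.0012, 0.0002, 0], "delta_rot": [0, 0, 0]},
  {"gripper": 1, "linear": [-0.0018, 0.0003, 0], "delta_rot": [0, 0, 0]},
])

```text
clock: 14.1
position: [0.5881, -0.0197, 0.0177]
ee_rot: [0.13, 0.089, 0.987, -0.012]
contact_force: [0.1, 0.2, -3.8]
width: 0.0133
gripper_force: 51.8
```

send_rows([
  {"gripper": 1, "linear": [-0.0006, 0.0001, 0], "delta_rot": [0, 0, 0]},
  {"gripper": 1, "linear": [-0.0012, 0.0002, 0], "delta_rot": [0, 0, 0]},
])

```text
clock: 14.3
position: [0.5877, -0.0196, 0.0179]
ee_rot: [0.131, 0.089, 0.987, -0.012]
contact_force: [2.1, 0.5, -3.3]
width: 0.0136
gripper_force: 51.6
```

send_rows([
  {"gripper": 1, "linear": [-0.0006, 0.0001, 0], "delta_rot": [0, 0, 0]},
  {"gripper": 1, "linear": [-0.0012, 0.0002, 0], "delta_rot": [0, 0, 0]},
  {"gripper": 1, "linear": [-0.0012, 0.0002, 0], "delta_rot": [0, 0, 0]},
])

```text
clock: 14.6
position: [0.5876, -0.0196, 0.0184]
ee_rot: [0.132, 0.089, 0.987, -0.012]
contact_force: [4.9, -0.4, -5.1]
width: 0.0134
gripper_force: 51.2
```

send_rows([
  {"gripper": 1, "linear": [-0.0005, 0.0001, -0.0002], "delta_rot": [0, 0, 0]},
  {"gripper": 1, "linear": [-0.001, 0.0002, -0.0004], "delta_rot": [0, 0, 0]},
  {"gripper": 1, "linear": [-0.001, 0.0002, -0.0004], "delta_rot": [0, 0, 0]},
  {"gripper": 1, "linear": [-0.001, 0.0002, -0.0004], "delta_rot": [0, 0, 0]},
  {"gripper": 1, "linear": [-0.001, 0.0002, -0.0004], "delta_rot": [0, 0, 0]},
])

```text
clock: 15.1
position: [0.5876, -0.0196, 0.0183]
ee_rot: [0.133, 0.089, 0.987, -0.012]
contact_force: [6.8, -1.2, -5.0]
width: 0.0132
gripper_force: 51.2
```

```bash
python3 look.py
```

```text
t 15.1 [ 0.5876 -0.0196  0.0183] [ 6.83 -1.25 -4.99] [-0.04 -0.15 -0.21] tcp_st [-160.08    0.33]
```

send_rows([
  {"gripper": 1, "linear": [-0.0005, 0.0001, -0.0003], "delta_rot": [0, 0, 0]},
  {"gripper": 1, "linear": [-0.0005, 0.0001, -0.0003], "delta_rot": [0, 0, 0]},
  {"gripper": 1, "linear": [-0.0005, 0.0001, -0.0003], "delta_rot": [0, 0, 0]},
  {"gripper": 1, "linear": [-0.0005, 0.0001, -0.0003], "delta_rot": [0, 0, 0]},
  {"gripper": 1, "linear": [-0.0005, 0.0001, -0.0003], "delta_rot": [0, 0, 0]},
])

```text
clock: 15.6
position: [0.5877, -0.0196, 0.0182]
ee_rot: [0.133, 0.089, 0.987, -0.012]
contact_force: [7.5, -0.9, -5.2]
width: 0.0133
gripper_force: 51.2
```

The tug held at about 7.5 N. I relax forward, release, and retreat back and up.

send_rows([
  {"gripper": 1, "linear": [0.0015, -0.0003, -0.0003], "delta_rot": [0, 0, 0]},
  {"gripper": 1, "linear": [0.003, -0.0005, -0.0006], "delta_rot": [0, 0, 0]},
  {"gripper": 1, "linear": [0.0045, -0.0008, -0.0006], "delta_rot": [0, 0, 0]},
  {"gripper": 1, "linear": [0.0045, -0.0008, -0.0006], "delta_rot": [0, 0, 0]},
])

```text
clock: 16.0
position: [0.5878, -0.0198, 0.0168]
ee_rot: [0.13, 0.089, 0.988, -0.012]
contact_force: [-2.6, -0.9, 4.4]
width: 0.0132
gripper_force: 53.1
```

send_rows([
  {"gripper": 0.5, "linear": [0, 0, 0], "delta_rot": [0, 0, 0]},
  {"gripper": 0, "linear": [0, 0, 0], "delta_rot": [0, 0, 0]},
  {"gripper": -0.5, "linear": [0, 0, 0], "delta_rot": [0, 0, 0]},
  {"gripper": -0.5, "linear": [0, 0, 0], "delta_rot": [0, 0, 0]},
  {"gripper": -0.5, "linear": [0, 0, 0], "delta_rot": [0, 0, 0]},
])

```text
clock: 16.5
position: [0.5887, -0.0198, 0.0162]
ee_rot: [0.13, 0.089, 0.987, -0.012]
contact_force: [-0.6, -1.0, -0.4]
width: 0.0638
gripper_force: 0.0
```

```bash
python3 look.py; python3 -c "from h import *;print(get_state()['width'],get_state()['gripper_force'])"
```

```text
t 16.5 [ 0.5887 -0.0198  0.0162] [-0.57 -0.98 -0.38] [ 0.05  0.14 -0.02] tcp_st [-159.02    0.33]
0.06378505276719695 0.0
```

Released. I retreat along the tool axis (back and up), then straight up.

send_rows([
  {"gripper": -0.5, "linear": [-0.005, 0.001, 0.015], "delta_rot": [0, 0, 0]},
  {"gripper": -0.5, "linear": [-0.012, 0.002, 0.035], "delta_rot": [0, 0, 0]},
  {"gripper": -0.5, "linear": [-0.022, 0.004, 0.06], "delta_rot": [0, 0, 0]},
  {"gripper": -0.5, "linear": [-0.04, 0.007, 0.09], "delta_rot": [0, 0, 0]},
  {"gripper": -0.5, "linear": [-0.07, 0.013, 0.12], "delta_rot": [0, 0, 0]},
  {"gripper": -0.5, "linear": [-0.11, 0.02, 0.14], "delta_rot": [0, 0, 0]},
  {"gripper": -0.5, "linear": [-0.15, 0.03, 0.15], "delta_rot": [0, 0, 0]},
  {"gripper": -0.5, "linear": [-0.15, 0.03, 0.15], "delta_rot": [0, 0, 0]},
])

```text
clock: 17.3
position: [0.4335, 0.0114, 0.1667]
ee_rot: [0.129, 0.089, 0.988, -0.011]
contact_force: [-0.4, 1.1, 0.2]
width: 0.0638
gripper_force: 0.0
```

```bash
python3 look.py; python3 - <<'E'
from h import *
d=grab('top')['pixels'];s=grab('side')['pixels']
v=np.zeros((480,800,3),np.uint8);v[:480,:360]=cv2.resize(d[140:300,350:470],(360,480));v[:412,360:]=cv2.resize(s[165:275,235:352],(440,412));cv2.imwrite('pics/m5.png',v)
E
```

```text
t 17.3 [0.4335 0.0114 0.1667] [-0.38  1.06  0.16] [0.05 0.09 0.06] tcp_st [-317.28    2.9 ]
```

View pics/m5.png

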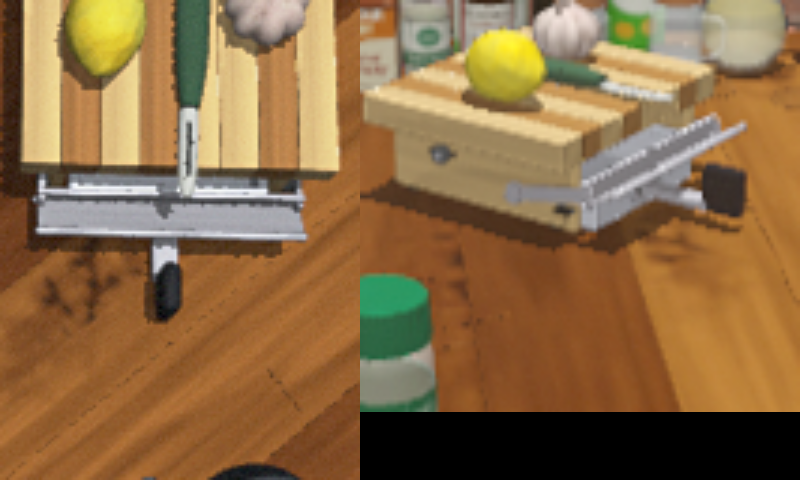

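The tray is in the bay with its handle outwards, the catch is down behind it, the bystanders are undisturbed and the hand is clear.

```bash
python3 -c "from rig import sign_off;print(sign_off())"
```

```text
the job is handed in; nothing more can be done
None
```

The job is handed in, result not shown: the tray was pressed home at about 7.7 N and held a tug of about 7.5 N against the fallen catch. One doubt: while its rim lifted the catch, the wrist read about 19 N, partly table drag, so I can't be sure the 15 N limit was kept.

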